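# Set the stock tags on the dropper-bottle stand

## Task

The stand on the table holds four bins of dropper bottles, and before each bin is a metal tag that turns like a page on an upright pin: turned to your right it shows the round disc (bin full), turned to your left it shows the bar (reorder). Push the wrong tags over with a fingertip so that only the tags of the full bins show their discs, every other tag shows its bar, and each tag rests against its stop. Leave the bins and the things around the stand where they are.

Things in the scene. Friction and masses are not known exactly. Their poses are not given: they have to be found in the camera images.
- stand: fixed grey sheet-metal stand, 374 wide (its y), about 200 deep (its x). x points away from the robot, through the bins; y left, z up; origin on the table, below the front of the bins' deck. Four bays, 92 mm apart, centred at y = +138, +46, -46, -138 mm (bays 1 to 4); a bay's bin stands behind its tag. Deck under the bins: height 30; bottle tops: about 100
- board: 58 mm high sheet board fixed to the stand before the bins, leaning back by 0.35 rad; its z axis runs up the lean. The four pins stand before it and lean back with it. Its top is 47 mm above the table; above the deck lip (height 47) only the tags stand before the bins. The bins' front lips (top at height 52) are about 32 mm behind the pin tops, the first bottles about 37 mm
- pin_1 (a point): top end of the fixed pin of tag 1, about 92 mm above the table, on its hinge axis. The axis leans back: going down from here it comes forward (stand -x) by 36 mm per 100 mm of height. Two 36 mm long stop pegs stand beside its foot, below the leaf's middle
- pin_2 (a point): top end of the fixed pin of tag 2, about 92 mm above the table, on its hinge axis. The axis leans back: going down from here it comes forward (stand -x) by 36 mm per 100 mm of height. Two 36 mm long stop pegs stand beside its foot, below the leaf's middle
- pin_3 (a point): top end of the fixed pin of tag 3, about 92 mm above the table, on its hinge axis. The axis leans back: going down from here it comes forward (stand -x) by 36 mm per 100 mm of height. Two 36 mm long stop pegs stand beside its foot, below the leaf's middle
- pin_4 (a point): top end of the fixed pin of tag 4, about 92 mm above the table, on its hinge axis. The axis leans back: going down from here it comes forward (stand -x) by 36 mm per 100 mm of height. Two 36 mm long stop pegs stand beside its foot, below the leaf's middle
- edge_1 (a point): top corner of tag 1's free edge. The leaf is 3 mm thick and 52 high: it covers 8 to 60 mm below the pin's top along the pin and reaches 40 mm out from the hinge axis; 40 g. Disc face: 25 mm dark disc; bar face: 26 x 8 mm dark bar. Once pushed past straight-out it falls by its own weight against the other stop; hinge friction is very small
- edge_2 (a point): top corner of tag 2's free edge. The leaf is 3 mm thick and 52 high: it covers 8 to 60 mm below the pin's top along the pin and reaches 40 mm out from the hinge axis; 40 g. Disc face: 25 mm dark disc; bar face: 26 x 8 mm dark bar. Once pushed past straight-out it falls by its own weight against the other stop; hinge friction is very small
- edge_3 (a point): top corner of tag 3's free edge. The leaf is 3 mm thick and 52 high: it covers 8 to 60 mm below the pin's top along the pin and reaches 40 mm out from the hinge axis; 40 g. Disc face: 25 mm dark disc; bar face: 26 x 8 mm dark bar. Once pushed past straight-out it falls by its own weight against the other stop; hinge friction is very small
- edge_4 (a point): top corner of tag 4's free edge. The leaf is 3 mm thick and 52 high: it covers 8 to 60 mm below the pin's top along the pin and reaches 40 mm out from the hinge axis; 40 g. Disc face: 25 mm dark disc; bar face: 26 x 8 mm dark bar. Once pushed past straight-out it falls by its own weight against the other stop; hinge friction is very small
- tag_1 (a joint): tag 1 (the first of the four, counted from the robot's left), the upright metal leaf before bay 1, on its pin: angle in rad; -1.05 = turned to the robot's left against its stop (bar face shown to the robot), 0 = pointing straight out to the front, +1.05 = turned to the robot's right against its stop (disc face shown)
- tag_2 (a joint): tag 2 (the second of the four, counted from the robot's left), the upright metal leaf before bay 2, on its pin: angle in rad; -1.05 = turned to the robot's left against its stop (bar face shown to the robot), 0 = pointing straight out to the front, +1.05 = turned to the robot's right against its stop (disc face shown)
- tag_3 (a joint): tag 3 (the third of the four, counted from the robot's left), the upright metal leaf before bay 3, on its pin: angle in rad; -1.05 = turned to the robot's left against its stop (bar face shown to the robot), 0 = pointing straight out to the front, +1.05 = turned to the robot's right against its stop (disc face shown)
- tag_4 (a joint): tag 4 (the last of the four, counted from the robot's left), the upright metal leaf before bay 4, on its pin: angle in rad; -1.05 = turned to the robot's left against its stop (bar face shown to the robot), 0 = pointing straight out to the front, +1.05 = turned to the robot's right against its stop (disc face shown)
- bin_a: loose open-fronted black picking bin, 86 deep x 82 wide x 44 high, FULL: nine white 66 mm dropper bottles with black tops in three rows of three. Origin: centre of its underside
- bin_b: loose open-fronted black picking bin, 86 deep x 82 wide x 44 high, FULL: nine white 66 mm dropper bottles with black tops in three rows of three. Origin: centre of its underside
- bin_c: the same bin, NOT full: it holds only four dropper bottles and is otherwise empty. Origin: centre of its underside
- bin_d: the same bin, NOT full: it holds only two dropper bottles and is otherwise empty. Origin: centre of its underside
- marker: loose marker pen, 140 long, lying before the stand; leave alone. Origin: its underside's centre
- cup: loose steel measuring cup, 65 wide, 66 high, near the front left of the table; leave alone. Origin: its underside's centre
- amber: loose amber screw-cap bottle, 68 wide, 118 high, right of the stand; leave alone. Origin: its underside's centre
- cap: loose gold screw cap, 47 wide, 19 high, lying before the stand; leave alone. Origin: its underside's centre

How it is judged (in metres and radians):
At the end, for the whole second after the job is handed in: The tags of the two full bins (nine bottles) stand at more than +0.9 rad (disc shown), the tags of the two other bins at less than -0.9 rad (bar shown), all at rest; the bins are still in their bays, within 12 mm of where they stood (((y of bin_a in the frame of stand above 0.092 m and value of joint tag_1 above 0.9 rad and value of joint tag_2 below -0.9 rad) or (y of bin_a in the frame of stand below 0.092 m and value of joint tag_1 below -0.9 rad and value of joint tag_2 above 0.9 rad)) and ((y of bin_b in the frame of stand above -0.092 m and value of joint tag_3 above 0.9 rad and value of joint tag_4 below -0.9 rad) or (y of bin_b in the frame of stand below -0.092 m and value of joint tag_3 below -0.9 rad and value of joint tag_4 above 0.9 rad)) and distance of each of bin_a, bin_b, bin_c, bin_d from where it was at the start of the episode below 0.012 m and linear speed of each of bin_a, bin_b, bin_c, bin_d below 0.02 m/s and velocity of joint tag_1 between -0.1 and 0.1 rad/s and velocity of joint tag_2 between -0.1 and 0.1 rad/s and velocity of joint tag_3 between -0.1 and 0.1 rad/s and velocity of joint tag_4 between -0.1 and 0.1 rad/s); the robot touches nothing.
It fails at once if a bin is shoved more than 12 mm, lifted or tipped (distance of any of bin_a, bin_b, bin_c, bin_d from where it was at the start of the episode above 0.012 m or angle between any of bin_a, bin_b, bin_c, bin_d's own z axis and vertical above 0.15 rad).
It fails at once if a bystander (marker, cup, amber bottle, cap) is moved more than 15 mm (distance of any of marker, cup, amber, cap from where it was at the start of the episode above 0.015 m).
It also fails if it takes over 38 s, if anything falls off the work surface, if the arm or the gripper's body presses on something with over 40 N, if the wrist force passes 120 N, or if a joint passes its speed limit or range.

## Robot

A 6-joint arm with a two-finger parallel gripper is mounted at the origin on a cart in front of the work surface, level with it; the furniture and walls round the work are solid. World frame = base frame: x ahead of the robot, y to its left, z up, the work surface at z = 0. Lengths are in mm, angles in rad, forces in N, time in s.
With the tool pointing down it reaches from about 275 to 875 mm from the base axis. Payload 12.5 kg.
Tool frame: the origin (TCP) lies at the very end of the fingers, on their centre line; the grasp point (between the pads) lies 19 mm behind it; z points along the fingers, y is the line along which they close (so a half turn about z gives the same grasp; the last joint's range is limited). The gripper opens to 85 mm and grips with 20 to 120 N. Pads are 22 mm wide; open, the fingers measure 114 mm over their backs; the gripper's body (76 mm by 85 mm) begins 54 mm behind the grasp point. The pads swing forward as they close: fully open they stand 13 mm farther back than shut.
Start: joints at [1.098, 0.351, 1.652, -0, 1.139, -0.085], TCP at [207.952, 509.156, 203.39] pointing down, gripper open.
Joint ranges: [-2.75, 2.75], [-0.79, 2.1], [0.01, 2.65], [-1.57, 4.71], [0.07, 3.14], [-2.87, 2.87]. Speed limits (rad/s): [2.22, 2.22, 2.79, 3.14, 3.14, 3.14].

## Interface

Orientations are given as a unit quaternion [x, y, z, w].
In Python, from station import env gives the robot as it stands.
- The arm moves only by the shell command python3 -m handwheel 'ROWS' [OPENING]. ROWS is JSON, a list of rows, each a list of 2 entries, a list of its own where there are three numbers: the shift along the tool's x, y, z in mm, then the turn about the tool's z in rad. A call has 1 to 20 rows; each row shifts and turns the commanded pose from where the row before left it, along the tool's axes as they then stand; what a row does not reach is not made up. A row lasts 1/10 s, in which the tool goes at most 50 mm and 8.59 degrees, less where a joint would pass 70% of its speed; a pose out of reach is approached as far as the arm can. A call is refused whole if a number of a shift passes 50 or a number of a turn 0.15, either way. A call with a gripper value outside its range is refused whole. OPENING is the closure, from -1 (fully open) to 1 (shut), set as the call begins (- or left out, the last holds). The fingers move at their own pace and stop on an object; the grip force is fixed at half the most. Time passes only in rows, so rows that do not move let the fingers close. It gives the time, the measured TCP pose, the force and the opening at its end, in the units of the state.
- env.read_state(): the state, without advancing time (a new reading comes with each control period).
- env.read_camera(name): name is "scene" or "top" or "wrist"; returns a dict with "pixels" (480x640x3 uint8, red, green, blue), "z_map" (480x640 float32, mm along the optical axis (not along the pixel's ray), 0 where there is no reading), "K" (3x3 intrinsics, pixels), "pose" (4x4, takes a point from camera to world coordinates); the wrist camera has in their place "mount" (4x4, takes a point from camera to tool coordinates, whose origin is the TCP and whose axes are the flange's). Camera axes: x right, y up, looking along -z (the intrinsics and any distortion apply to the point x, -y, -z); pixel columns grow to the right and rows downward; lengths in mm; the calibration is good to about 2 mm. A picture is of the moment at which its call begins: read the wrist's pose just before it.
- env.finish_job(): hands the job in, once; it reports no verdict.
The state is a dict: "t": time; "qpos": joint angles; "dq": joint speeds; "joint_efforts": joint torques, N m; "ee_pos": TCP position; "orientation": TCP orientation; "force": force on the tool from outside, world axes, zero at the start; "torque": the same for the moment, N m; "gripper_width": finger opening in mm.
Only numpy, scipy, OpenCV 4.12 (cv2) and the standard library are available. Lean on these libraries where they do the work, as an engineer would, in place of code of your own. Each camera call takes 0.05 s, during which the arm holds its last target. There are 200 camera calls.

## Working session

There is one attempt and no reset: what is moved stays moved. The work goes in short steps, Python scripts to look and compute and a shell command to move; the robot and the scene stay as the last step left them, time stands still between calls to the robot, and variables do not carry over. Pictures are saved under pics/ and viewed, on a budget of 10 in all, crops included, one or two more only if the job needs it, and the job is handed in when it is done.

```bash
mkdir -p pics; ls
python3 - <<'E'
from station import env
import cv2,numpy as np
s=env.read_state();print(s['t'],s['ee_pos'],s['orientation'],s['gripper_width'],s['force'])
for n in('scene','top'):
    c=env.read_camera(n);cv2.imwrite(f'pics/{n}0.png',c['pixels'][:,:,::-1]);np.savez(f'{n}0.npz',**{k:v for k,v in c.items()})
    print(n,c['K'],c['pose'].round(3),c.keys())
E
```

```text
pics
0.0 [207.79032621 508.83929956 202.84370651] [ 1.92703773e-01  9.81256795e-01 -5.72520884e-04 -1.72759011e-04] 85.41846256790859 [ 0.30121037 -0.18890133  0.07289842]
scene [[565.28309793   0.         309.01256493]
 [  0.         565.28309793 238.48650395]
 [  0.           0.           1.        ]] [[ 4.66000e-01  6.35000e-01 -6.16000e-01 -1.03105e+02]
 [-8.85000e-01  3.25000e-01 -3.34000e-01 -2.74698e+02]
 [-1.20000e-02  7.01000e-01  7.13000e-01  8.33711e+02]
 [ 0.00000e+00  0.00000e+00  0.00000e+00  1.00000e+00]] dict_keys(['pixels', 'z_map', 'K', 'pose'])
top [[505.57919792   0.         322.33051377]
 [  0.         505.57919792 242.10491615]
 [  0.           0.           1.        ]] [[ 3.000000e-03  9.940000e-01 -1.130000e-01  3.722640e+02]
 [-1.000000e+00  3.000000e-03 -3.000000e-03  8.444900e+01]
 [-3.000000e-03  1.130000e-01  9.940000e-01  1.278511e+03]
 [ 0.000000e+00  0.000000e+00  0.000000e+00  1.000000e+00]] dict_keys(['pixels', 'z_map', 'K', 'pose'])
```

View pics/scene0.png

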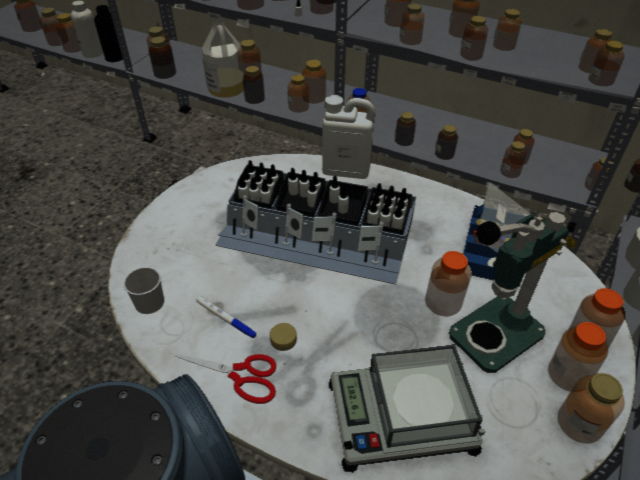

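View pics/top0.png

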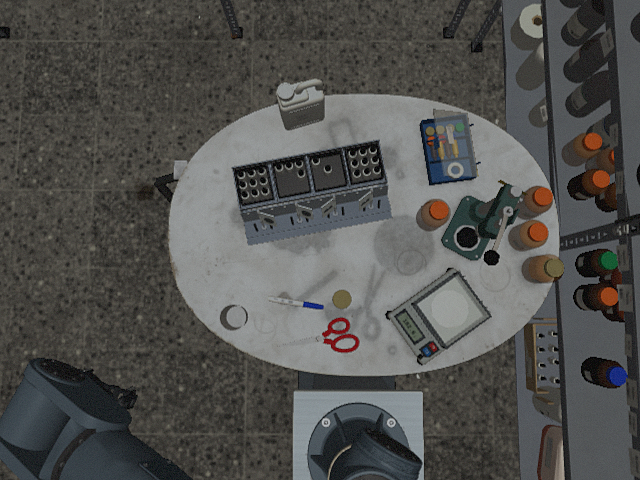

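The scene picture (bins near (260,180), (303,185), (347,195), (390,205)) suggests 9, 4, 2, 9 bottles with tags disc, disc, bar, bar. I'll check this in an enlarged crop of both views.

Run:
```python
import cv2,numpy as np
a=cv2.imread('pics/scene0.png')[155:285,210:425];b=cv2.imread('pics/top0.png')[130:250,225:400]
a=cv2.resize(a,(800,484),interpolation=cv2.INTER_CUBIC)[:, :]
b=cv2.resize(b,(800,549),interpolation=cv2.INTER_CUBIC)
cv2.imwrite('pics/cs.png',a);cv2.imwrite('pics/ct.png',b)
```

```text
(no output)
```

View pics/cs.png

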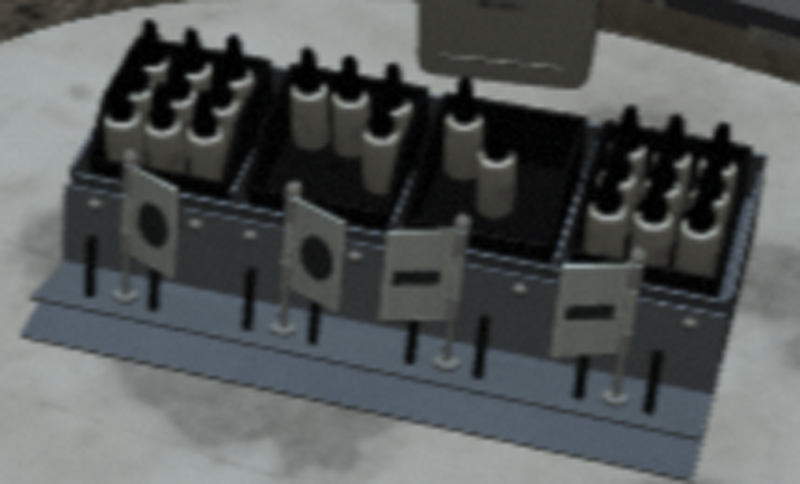

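View pics/ct.png

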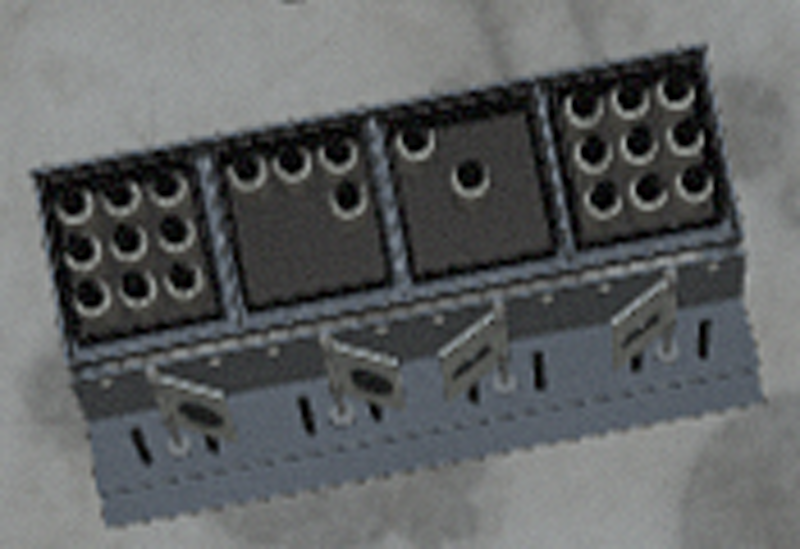

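Confirmed: the bays hold 9, 4, 2, 9 bottles and the tags show disc, disc, bar, bar. So tag 2 has to go left and tag 4 right. The pin tops are at scene crop (130,157), (292,187), (461,220), (637,254) and top crop (153,372), (327,340), (499,307), (671,272).

```bash
cat > h.py <<'E'
import numpy as np
def ray(c,uv):
    K,P=c['K'],c['pose'];d=np.array([(uv[0]-K[0,2])/K[0,0],-(uv[1]-K[1,2])/K[1,1],-1.]);d=P[:3,:3]@d
    return P[:3,3],d
def onz(c,uv,z):
    o,d=ray(c,uv);return o+d*(z-o[2])/d[2]
def tri(c1,u1,c2,u2):
    o,d=ray(c1,u1);p,e=ray(c2,u2)
    st=np.linalg.lstsq(np.c_[d,-e],p-o,rcond=None)[0];a=o+d*st[0];b=p+e*st[1]
    return (a+b)/2,np.linalg.norm(a-b)
E
python3 - <<'E'
import numpy as np,cv2
from h import *
S=np.load('scene0.npz');T=np.load('top0.npz')
ps=np.array([(130,157),(292,187),(461,220),(637,254)])/[800/215,484/130]+[210,155]-.3
pt=np.array([(153,372),(327,340),(499,307),(671,272)])/[800/175,549/120]+[225,130]-.3
P=[]
for a,b in zip(ps,pt):
    x,g=tri(S,a,T,b);P.append(x);print(x.round(1),round(g,1),onz(S,a,92).round(1),onz(T,b,92).round(1))
P=np.array([onz(T,b,92) for b in pt]);d=P[0]-P[3];print('yaw',np.arctan2(-d[0],d[1]),np.linalg.norm(d))
# obstacles height by top z_map: tallest things
E
```

```text
[581.6 241.   91.6] 0.6 [581.4 240.5  92. ] [581.3 241.2  92. ]
[598.1 150.6  93.9] 0.0 [599.9 151.7  92. ] [598.4 150.8  92. ]
[615.9  61.   93.5] 0.3 [617.4  61.6  92. ] [616.1  61.1  92. ]
[634.9 -28.9  92.2] 0.3 [635.3 -28.9  92. ] [634.9 -28.8  92. ]
yaw 0.1959157876056002 275.24789499302005
```

```bash
python3 -m handwheel '[[[0,0,0],-0.1],[[0,0,0],-0.12],[[0,0,0],-0.12],[[0,0,0],-0.12],[[0,0,0],-0.12],[[0,0,0],0]]' 1
cat >> h.py <<'E'
PIN={1:(581.3,241.2),2:(598.4,150.8),3:(616.1,61.1),4:(634.9,-28.8)}
def off(n,f,l,z,s):
    "shift in tool axes to the point f before and l left of pin n's top, height z"
    from scipy.spatial.transform import Rotation as R
    y=0.196;X=np.array([np.cos(y),np.sin(y),0]);Y=np.array([-X[1],X[0],0])
    t=np.r_[PIN[n],0]-f*X+l*Y+[0,0,z];M=R.from_quat(s['orientation']).as_matrix()
    print('shift',(M.T@(t-s['ee_pos'])).round(1),'turn',round(float(np.arctan2(*(M.T@Y)[[0,1]])),3),'t',s['t'],'tz',M[:,2].round(3))
E
python3 -c "
from h import *
from station import env
s=env.read_state();print(s['ee_pos'],s['qpos'],s['gripper_width']);off(2,-10,-30,150,s)"
```

```text
t: 0.7
ee_pos: [207.8, 509.0, 203.1]
orientation: [-0.097, 0.995, -0.0, -0.0]
force: [-1.1, 0.3, -0.3]
gripper_width: 0.3
[207.84273979 508.98917263 203.08756824] [ 1.09844011e+00  3.51017813e-01  1.65213608e+00 -3.27365683e-06
  1.13912268e+00 -6.66328136e-01] 0.276516173926651
shift [-324.3 -456.7   53.2] turn 0.002 t 0.7 tz [-0.    -0.001 -1.   ]
```

```bash
python3 -m handwheel '[[[-9,-13,0],0],[[-18,-25,0],0],[[-18,-26,0],0],[[-18,-26,0],0],[[-18,-26,0],0],[[-18,-26,0],0],[[-18,-26,0],0],[[-18,-26,0],0],[[-18,-26,0],0],[[-18,-26,0],0],[[-18,-26,0],0],[[-18,-26,0],0],[[-18,-26,0],0],[[-18,-26,0],0],[[-18,-26,0],0],[[-18,-25,0],0],[[-18,-25,0],0],[[-18,-25,0],0],[[-9,-7,0],0],[[0,0,0],0]]'
cat > look.py <<'E'
import sys,cv2
from h import *
from station import env
for n in sys.argv[2:]:
    c=env.read_camera(n);p=c['pixels'][:,:,::-1]
    if n=='scene':p=cv2.resize(p[120:300,200:440],(800,600),interpolation=cv2.INTER_CUBIC)
    cv2.imwrite(f'pics/{n}{sys.argv[1]}.png',p)
E
python3 -c "
from h import *
from station import env
s=env.read_state();off(2,-10,-30,150,s)"; python3 look.py 1 wrist
```

```text
t: 2.7
ee_pos: [614.0, 120.3, 202.9]
orientation: [-0.094, 0.996, -0.0, -0.0]
force: [-0.7, 1.1, -0.2]
gripper_width: 0.3
shift [-0.7  3.  52.9] turn 0.007 t 2.7 tz [-0.001 -0.    -1.   ]
```

View pics/wrist1.png

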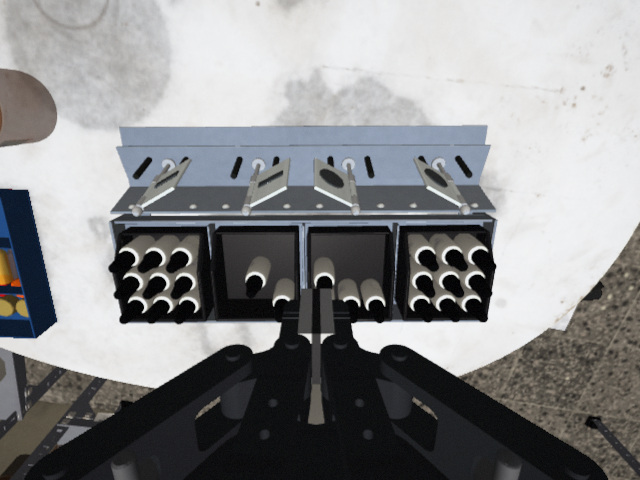

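The wrist view looks back at the robot, with image left being the robot's right. The shut fingers are at column 318, pin 2's top at (355,210) and tag 3's free edge at (288,165), so the tip is about 31 mm right of pin 2, where I wanted it. Next I lower it behind the leaf.

```bash
python3 -m handwheel '[[[0,2,10],0],[[0,0,18],0],[[0,0,20],0],[[0,0,20],0],[[0,0,20],0],[[0,0,15],0],[[0,0,12],0],[[0,0,10],0],[[0,0,8],0],[[0,0,0],0],[[0,0,0],0]]' 
python3 -c "
from h import *
from station import env
s=env.read_state();off(2,-10,-30,70,s);off(2,26,-20,70,s)"; python3 look.py 2 scene
```

```text
t: 3.85
ee_pos: [613.3, 123.5, 70.7]
orientation: [-0.096, 0.995, -0.0, 0.0]
force: [0.3, 0.1, 0.4]
gripper_width: -0.3
shift [-0.7 -0.3  0.7] turn 0.004 t 3.85 tz [ 0.  0. -1.]
shift [35.4  9.6  0.7] turn 0.004 t 3.85 tz [ 0.  0. -1.]
```

View pics/scene2.png

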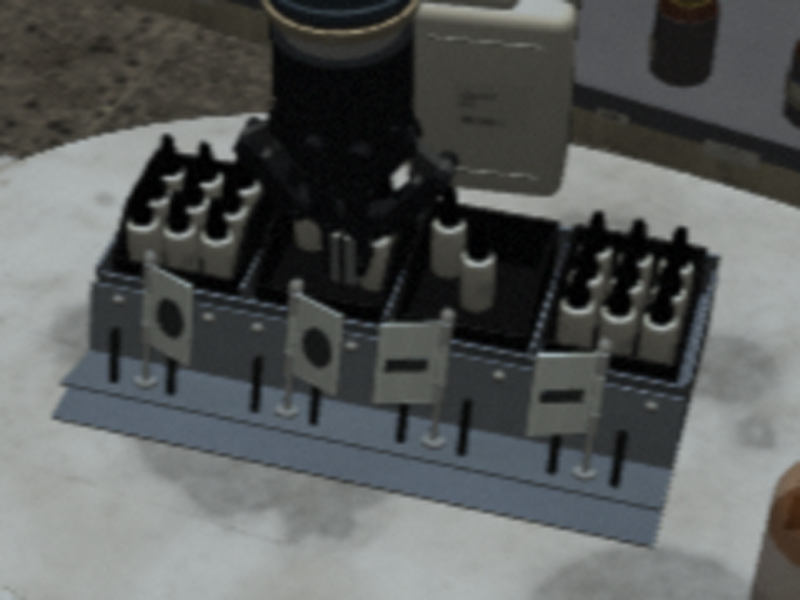

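The shut fingers are behind leaf 2 at about (345,265) and touch nothing. Next I sweep forward and left, then left past the pin.

```bash
python3 -m handwheel '[[[3,1,0],0],[[5,2,0],0],[[5,2,0],0],[[5,2,0],0],[[5,2,0],0],[[5,2,0],0],[[5,1,0],0],[[3,0,0],0],[[0,3,0],0],[[0,4,0],0],[[0,4,0],0],[[0,4,0],0],[[0,4,0],0],[[0,4,0],0],[[0,2,0],0],[[0,0,0],0],[[0,0,0],0]]' 
python3 -c "
from h import *
from station import env
s=env.read_state();off(2,26,4,70,s)"; python3 look.py 3 scene
```

```text
t: 5.6
ee_pos: [570.7, 152.8, 70.4]
orientation: [-0.096, 0.995, -0.0, -0.0]
force: [-0.3, -0.3, 0.3]
gripper_width: 0.1
shift [-0.8 -3.4  0.4] turn 0.004 t 5.6 tz [-0. -0. -1.]
```

View pics/scene3.png

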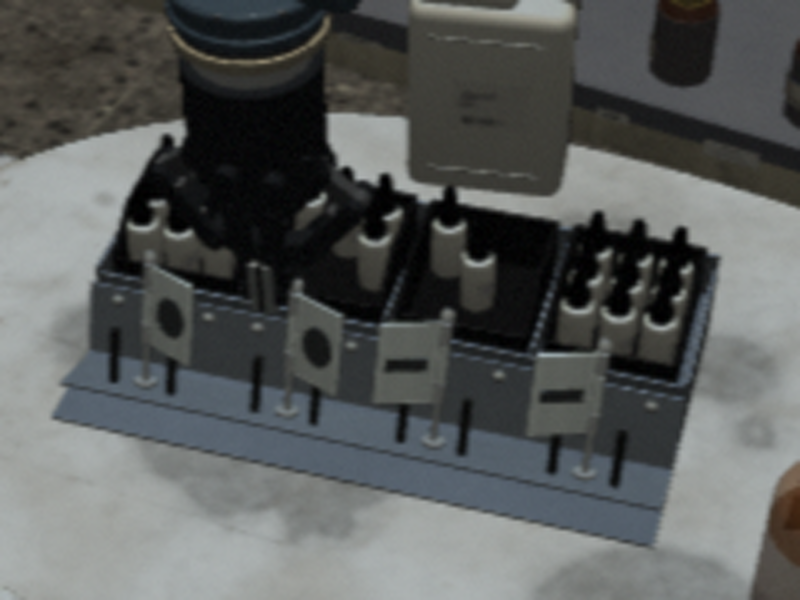

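The tag has not turned, and the fingertips show at (262,310). I'll compare that with where the reported TCP projects.

Run:
```python
import numpy as np
from h import *
from station import env
S=np.load('scene0.npz');s=env.read_state()
def pr(c,p):
    q=np.linalg.inv(c['pose'])@np.r_[p,1];u=c['K']@np.array([q[0],-q[1],-q[2]]);u=u[:2]/u[2];return (u.round(1),((u-[200,120])*800/240).round())
for p in (s['ee_pos'],s['ee_pos']+[0,0,20],s['ee_pos']+[0,0,40],(598.4,150.8,92)):print(pr(S,p))
c=env.read_camera('scene');u,v=pr(c,s['ee_pos'])[0].astype(int)
z=c['z_map'];print(z[v-14:v+8:2,u-6:u+8:2].astype(int))
q=np.linalg.inv(c['pose'])@np.r_[s['ee_pos'],1];print('tcp depth',-q[2])
for (x,y) in((262,285),(262,295),(255,290),(270,290),(262,305)):
    uu=np.array([x,y])*.3+[200,120];k=z[int(uu[1]),int(uu[0])];o,d=ray(c,uu);print(x,y,k,(o+d*k).round(1))
```

```text
(array([280.8, 221.9]), array([269., 340.]))
(array([280.3, 214.4]), array([268., 315.]))
(array([279.8, 206.7]), array([266., 289.]))
(array([288.2, 205.5]), array([294., 285.]))
[[1071 1064 1059 1059 1061 1066 1060]
 [1073 1064 1064 1062 1064 1067 1067]
 [1163 1071 1069 1066 1066 1070 1168]
 [1167 1169 1073 1070 1073 1158 1153]
 [1154 1152 1152 1151 1145 1159 1158]
 [1157 1156 1154 1150 1147 1151 1151]
 [1154 1155 1154 1154 1152 1151 1150]
 [1162 1155 1157 1158 1155 1153 1119]
 [1164 1158 1158 1156 1154 1156 1123]
 [1163 1162 1162 1160 1161 1156 1124]
 [1171 1164 1125 1164 1160 1158 1125]]
tcp depth 1102.4438315619195
262 285 1057.5603 [560.9 149.1 123.1]
262 295 1060.5464 [559.2 148.4 117.1]
255 290 1064.0588 [561.3 154.2 116.8]
270 290 1061.3646 [563.6 145.7 118.5]
262 305 1069.247 [561.  150.  107.3]
```

The depth image puts the real fingertips at about z = 103, not the reported 70, so they passed above the leaf. I'll cross-check with the wrist and top cameras.

Run:
```python
import numpy as np,cv2
from h import *
from station import env
from scipy.spatial.transform import Rotation as R
s=env.read_state();c=env.read_camera('wrist');z=c['z_map'];np.savez('w3.npz',**c)
v,u=np.mgrid[:480,:640];K=c['K']
Q=np.stack([(u-K[0,2])/K[0,0]*z,-(v-K[1,2])/K[1,1]*z,-z,np.ones_like(z)],-1)@c['mount'].T
t=Q[...,:3];ok=z>0
print(c['mount'].round(3))
# fingers: points near tool axis
f=ok&(abs(t[...,0])<20)&(abs(t[...,1])<20)&(t[...,2]>-70)&(t[...,2]<15)
p=t[f];print('finger',len(p),np.percentile(p,[1,50,99],axis=0).round(1))
M=R.from_quat(s['orientation']).as_matrix();W=t@M.T+s['ee_pos']
print('table z by wrist',[np.round(np.median(W[...,2][(ok)&(abs(W[...,0]-x)<10)&(abs(W[...,1]-y)<30)]),1) for x,y in((430,150),(460,100),(480,180))])
g=ok&(abs(W[...,0]-690)<60)&(abs(W[...,1]-130)<150);print('max bottle z',np.percentile(W[...,2][g],[90,98,99.5]).round(1))
T=env.read_camera('top');o=T['z_map'];uv=[(300,200)]
for n in('scene','top'):
    T=env.read_camera(n);zz=T['z_map'];v,u=np.mgrid[:480,:640];K=T['K']
    P=np.stack([(u-K[0,2])/K[0,0]*zz,-(v-K[1,2])/K[1,1]*zz,-zz,np.ones_like(zz)],-1)@T['pose'].T
    m=(zz>0)&(abs(P[...,0]-570)<25)&(abs(P[...,1]-152)<12)
    q=P[m][:,2];q=q[(q>92)];print(n,'lowest tip z',np.percentile(q,[0,2,5]).round(1) if len(q) else None)
    m=(zz>0)&(abs(P[...,0]-450)<15)&(abs(P[...,1]-120)<30);print(n,'table z',np.median(P[m][:,2]).round(1))
    g=(zz>0)&(abs(P[...,0]-690)<60)&(abs(P[...,1]-130)<180)&(P[...,2]<115);print('bottle top',np.percentile(P[g][:,2],[98,99.5]).round(1))
```

```text
[[-1.00000e-03  9.45000e-01  3.26000e-01  8.39960e+01]
 [ 1.00000e+00  1.00000e-03  0.00000e+00 -6.05000e-01]
 [-0.00000e+00  3.26000e-01 -9.45000e-01 -1.70469e+02]
 [ 0.00000e+00  0.00000e+00  0.00000e+00  1.00000e+00]]
finger 3898 [[-16.7 -19.6 -69.7]
 [  7.2  -1.6 -52.6]
 [ 11.9  12.7  13.4]]
table z by wrist [np.float64(0.2), np.float64(0.1), np.float64(0.1)]
max bottle z [80.7 95.  98.7]
scene lowest tip z [ 99.1 106.  110.2]
scene table z 2.2
bottle top [ 98.6 100.7]
top lowest tip z [396.6 398.4 399.4]
top table z 534.1
bottle top [ 98.4 101.2]
```

Run:
```python
import numpy as np,cv2
c=np.load('w3.npz');z=c['z_map'];v,u=np.mgrid[:480,:640];K=c['K']
t=(np.stack([(u-K[0,2])/K[0,0]*z,-(v-K[1,2])/K[1,1]*z,-z,np.ones_like(z)],-1)@c['mount'].T)[...,:3]
for r in range(230,420,10):
    print(r,[t[r,k].round(0).astype(int).tolist() for k in (303,311,318,326,334)])
cv2.imwrite('pics/wrist3.png',c['pixels'][:,:,::-1])
```

```text
230 [[8, -9, 58], [9, -4, 57], [8, 1, 57], [9, 6, 57], [8, 12, 58]]
240 [[1, -9, 57], [1, -4, 57], [0, 1, 60], [0, 7, 62], [4, 12, 50]]
250 [[-4, -9, 51], [-9, -4, 65], [-9, 1, 64], [-9, 7, 63], [1, 11, 39]]
260 [[-7, -9, 42], [-18, -4, 67], [-18, 1, 67], [-19, 7, 68], [-2, 11, 31]]
270 [[-8, -9, 29], [-26, -4, 66], [-26, 1, 66], [-26, 7, 67], [-7, 11, 26]]
280 [[-11, -8, 21], [-29, -4, 57], [-29, 1, 56], [-30, 7, 57], [-29, 12, 56]]
290 [[10, -6, -33], [10, -3, -32], [10, 0, -33], [10, 4, -33], [-33, 12, 48]]
300 [[11, -6, -42], [10, -3, -40], [10, 0, -41], [11, 4, -42], [7, 7, -35]]
310 [[10, -6, -49], [11, -3, -50], [11, 0, -50], [10, 3, -49], [7, 7, -44]]
320 [[11, -5, -56], [11, -2, -57], [10, 0, -56], [10, 3, -56], [7, 7, -50]]
330 [[10, -5, -62], [11, -2, -63], [11, 0, -63], [10, 3, -62], [7, 6, -57]]
340 [[11, -5, -70], [8, -2, -65], [8, 0, -65], [12, 3, -71], [13, 5, -72]]
350 [[12, -5, -76], [5, -2, -67], [3, 0, -65], [12, 3, -76], [12, 5, -76]]
360 [[12, -5, -81], [1, -2, -68], [0, 0, -66], [11, 3, -80], [12, 5, -81]]
370 [[11, -4, -84], [-2, -2, -68], [-5, 0, -65], [11, 2, -85], [11, 5, -85]]
380 [[12, -4, -90], [-5, -2, -70], [-10, 0, -65], [9, 2, -86], [17, 4, -95]]
390 [[9, -4, -90], [-110, -4, 37], [-109, 1, 37], [-3, 3, -77], [16, 4, -98]]
400 [[6, -4, -91], [-119, -4, 37], [-119, 1, 37], [-8, 3, -76], [17, 4, -102]]
410 [[-9, -5, -79], [-121, -4, 29], [-125, 1, 34], [-8, 3, -80], [13, 4, -101]]
```

View pics/wrist3.png

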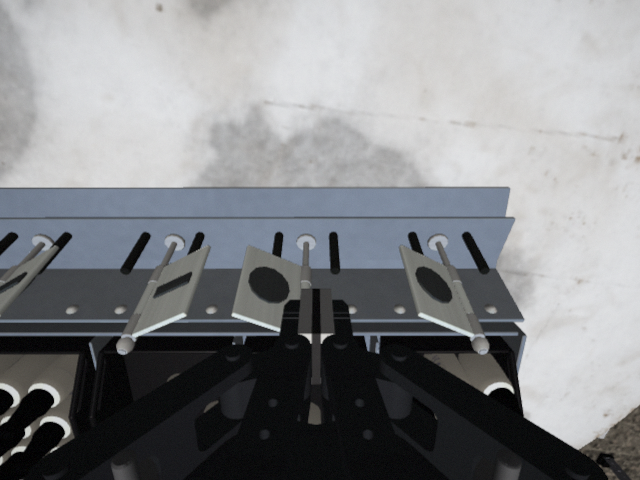

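Both cameras agree: the shut fingers end 32 mm short of the reported TCP (tool z ≈ -32, about 22 x 16 mm in section). I'll count the tip at TCP + 32 mm and check how low the knuckles hang before going lower.

Run:
```python
import numpy as np
from h import *
from station import env
c=np.load('w3.npz');z=c['z_map'];v,u=np.mgrid[:480,:640];K=c['K']
t=(np.stack([(u-K[0,2])/K[0,0]*z,-(v-K[1,2])/K[1,1]*z,-z,np.ones_like(z)],-1)@c['mount'].T)[...,:3]
m=(z>0)&(t[...,2]<0)&(v>280)
for a,b in((-70,-45),(-45,-25),(-25,-12),(-12,-4),(-4,4),(4,12),(12,25),(25,45),(45,70)):
    k=m&(t[...,1]>a)&(t[...,1]<b); print(a,b,k.sum(),np.percentile(t[k][:,2],[97,99.5]).round(), t[k][:,0].min().round() if k.any() else '')
s=env.read_state();off(2,-10,-30,46,s)
```

```text
-70 -45 4794 [-9. -2.] -13.0
-45 -25 11741 [-6. -1.] -20.0
-25 -12 5884 [-7. -1.] -23.0
-12 -4 5679 [-41. -34.] -9.0
-4 4 4786 [-39. -33.] -13.0
4 12 5546 [-42. -35.] 5.0
12 25 5069 [-72. -48.] -12.0
25 45 10241 [-80. -76.] -12.0
45 70 5334 [-3. -0.] -77.0
shift [-36.9 -37.2  24.4] turn 0.004 t 5.9 tz [-0.  0. -1.]
```

```bash
python3 -m handwheel '[[[0,0,-10],0],[[-8,-8,0],0],[[-10,-10,0],0],[[-10,-10,0],0],[[-9,-9,0],0],[[0,0,5],0],[[0,0,8],0],[[0,0,8],0],[[0,0,7],0],[[0,0,4],0],[[0,0,0],0]]' 
python3 -c "
from h import *
from station import env
s=env.read_state();off(2,-10,-30,49,s)"
python3 -m handwheel '[[[3,1,0],0],[[5,2,0],0],[[5,2,0],0],[[5,2,0],0],[[5,2,0],0],[[5,2,0],0],[[5,1,0],0],[[3,0,0],0],[[0,3,0],0],[[0,4,0],0],[[0,4,0],0],[[0,4,0],0],[[0,4,0],0],[[0,4,0],0],[[0,3,0],0],[[0,0,0],0],[[0,0,0],0]]' 
python3 -c "
from h import *
from station import env
s=env.read_state();off(2,26,6,49,s)"; python3 look.py 4 scene
```

```text
t: 7.0
ee_pos: [613.5, 123.8, 47.6]
orientation: [-0.096, 0.995, -0.0, -0.001]
force: [-0.7, 0.1, -0.2]
gripper_width: 0.2
shift [-0.4 -0.5 -1.4] turn 0.004 t 7.0 tz [-0.001 -0.    -1.   ]
t: 8.7
ee_pos: [571.5, 154.1, 48.4]
orientation: [-0.096, 0.995, -0.0, -0.0]
force: [0.1, 0.7, 0.0]
gripper_width: -0.1
shift [ 0.2 -2.4 -0.6] turn 0.004 t 8.7 tz [-0. -0. -1.]
```

View pics/scene4.png

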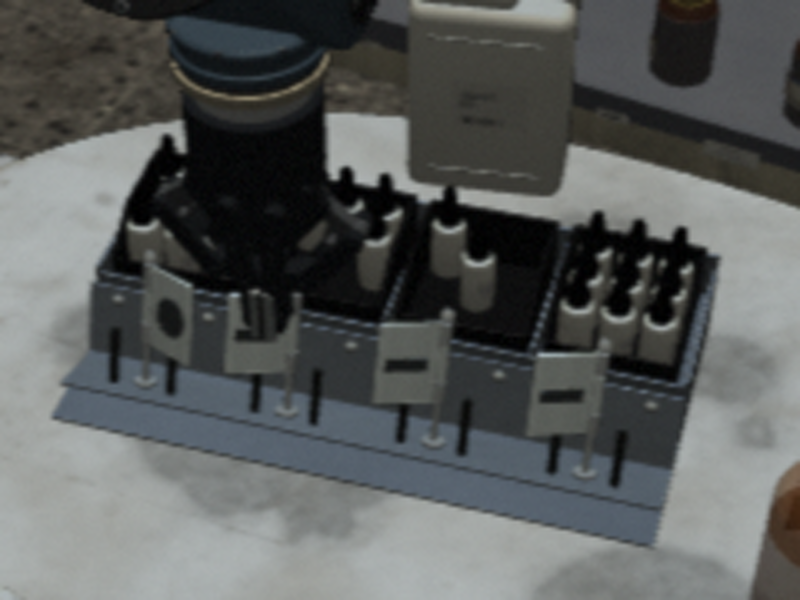

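Tag 2 has turned to its bar side (leaf at (258,335)). I lift, move over to pin 4 and mirror the sweep.

```bash
python3 -m handwheel '[[[0,0,-10],0],[[0,0,-20],0],[[0,0,-25],0],[[0,0,-20],0],[[-4,-15,0],0],[[-6,-25,0],0],[[-6,-25,0],0],[[-6,-25,0],0],[[-6,-25,0],0],[[-5,-25,0],0],[[-3,-15,0],0],[[0,-8,0],0],[[0,0,0],0],[[0,0,0],0]]' 
python3 -c "
from h import *
from station import env
s=env.read_state();off(4,-10,30,49,s)"
```

```text
t: 10.15
ee_pos: [637.6, 1.5, 123.3]
orientation: [-0.096, 0.995, 0.0, -0.0]
force: [-0.2, 0.6, 0.8]
gripper_width: 0.2
shift [-1.5  0.8 74.3] turn 0.003 t 10.15 tz [-0.  0. -1.]
```

```bash
python3 -m handwheel '[[[0,1,10],0],[[0,0,16],0],[[0,0,16],0],[[0,0,14],0],[[0,0,10],0],[[0,0,6],0],[[0,0,3],0],[[0,0,0],0]]' 
python3 -m handwheel '[[[3,-1,0],0],[[5,-2,0],0],[[5,-2,0],0],[[5,-2,0],0],[[5,-2,0],0],[[5,-2,0],0],[[5,-1,0],0],[[3,0,0],0],[[0,-3,0],0],[[0,-4,0],0],[[0,-4,0],0],[[0,-4,0],0],[[0,-4,0],0],[[0,-4,0],0],[[0,-3,0],0],[[0,0,0],0],[[0,0,0],0]]' 
python3 -m handwheel '[[[0,0,-10],0],[[0,0,-20],0],[[0,0,-25],0],[[0,0,-25],0],[[0,0,-25],0],[[0,0,-25],0],[[15,0,-20],0],[[30,0,0],0],[[30,0,0],0],[[30,0,0],0],[[15,0,0],0],[[0,0,0],0],[[0,0,0],0]]' 
python3 look.py 5 scene top
```

```text
t: 10.95
ee_pos: [637.8, 1.9, 48.2]
orientation: [-0.096, 0.995, -0.0, -0.0]
force: [0.3, -1.2, 0.3]
gripper_width: 0.1
t: 12.65
ee_pos: [609.7, -42.3, 48.4]
orientation: [-0.096, 0.995, 0.0, -0.0]
force: [0.1, -0.4, 0.1]
gripper_width: 0.5
t: 13.95
ee_pos: [492.5, -65.2, 199.2]
orientation: [-0.096, 0.995, -0.0, 0.001]
force: [0.6, -0.2, 0.3]
gripper_width: -0.1
```

View pics/scene5.png

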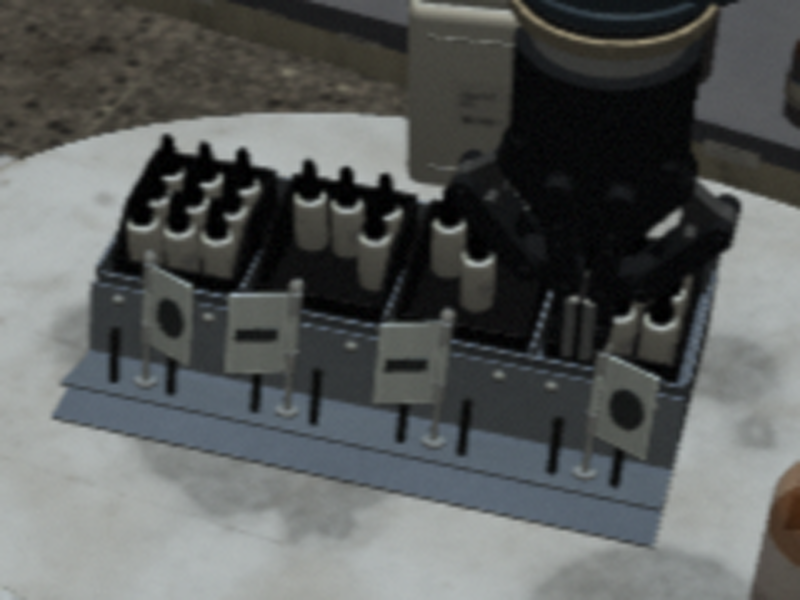

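The tags now read disc, bar, bar, disc (leaves at (168,320), (262,335), (413,362), (626,405)). Each rests at its stop, the bins look unmoved and the gripper is clear, so I hand in.

Run:
```python
from station import env
import numpy as np,cv2
a=cv2.imread('pics/top0.png')[280:350,210:360].astype(int);b=cv2.imread('pics/top5.png')[280:350,210:360].astype(int)
print('marker/cup/cap region diff px',(abs(a-b).max(2)>60).sum(), env.read_state()['force'].round(1));print(env.finish_job())
```

```text
marker/cup/cap region diff px 15 [ 0.4 -0.1 -0.4]
the job is handed in; nothing more can be done
None
```

I pushed tag 2 to the left (bar) and tag 4 to the right (disc), then handed the job in at about 14 s of the allowed 38 s. I left tags 1 and 3 alone because they were already right.

**Final state:** the last picture shows disc, bar, bar, disc in front of bins holding 9, 4, 2 and 9 bottles. The leaves look to be at their stops, but I judged that by eye and did not measure the angles. The gripper was clear, with the tool force near zero.

**Bins and bystanders:** the bins look unmoved in the last picture. The area with the marker, cup and cap changed by only 15 pixels between the first and last top views, which I take as noise. I did not compare the amber bottle separately; the gripper did not go near it.

**What disagreed:** the first sweep at tag 2 missed. The shut fingertips really end about 32 mm above the reported TCP, which both the scene and wrist depth images confirmed. I lowered the tip to allow for that, and both sweeps after it worked the first time.

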